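# Walk the transformer block round to the bench fence

## Task

The heavy transformer block stands skewed on the assembly bench. Without gripping or lifting it, nudge it round gently with the fingertips, pushing at one corner and then another as needed, until its terminal face (the one along the orange strip) is flush against the aluminium fence over its whole width, with neither end overhanging the fence. Leave everything else on the bench where it is, and finish with the robot clear.

Things in the scene. Friction and masses are not known exactly. Their poses are not given: they have to be found in the camera images.
- block: heavy dark grey cast transformer, about 1 kg, pushed with 4 to 9 N, too wide to grasp: 90 mm deep (its x), 120 mm wide (its y), 44 mm high (50 mm with the ribs on top). Origin at the centre of its underside; +x points out of the flat terminal face, whose top edge has an orange strip with five brass screws. It starts turned 50 to 125 degrees counter-clockwise (from above) from facing the fence, its centre 135 to 170 mm from it
- terminal_left (a point): the left end (block's +y) of the terminal face, at half height: 45 mm ahead (+x) of the block's centre, 60 mm to +y, 22 mm up
- terminal_right (a point): the right end (block's -y) of the terminal face, at half height: 45 mm ahead (+x) of the block's centre, 60 mm to -y, 22 mm up
- fence_face (a point): middle of the fence's working face, at bench level. The fence is a fixed aluminium bar 320 mm long (this frame's y), 20 mm thick, 42 mm high, beyond the block as seen from the robot, with two dark brackets behind; its place and angle vary. x is normal to the face and points into the fence, so the free side is negative x; the flush block's x axis lies along this x
- contactor: bystander: grey contactor with black top, 70 x 45 mm, 68 mm high, standing to the left of the block's area; origin at the centre of its underside
- screwdriver: bystander: red-handled screwdriver 190 mm long lying to the right; origin near the middle of its length, at its underside
- terminal_strip: bystander: red terminal strip 30 x 90 mm, 30 mm high, to the right of the block's area; origin at the centre of its underside
- relay: bystander: yellow relay on a black socket, 28 x 28 mm, 42 mm high, behind the fence; origin at the centre of its underside
- cleaner: bystander: clear bottle 60 mm in diameter, 170 mm high, to the left; origin at the centre of its underside
- wrench: bystander: steel wrench 160 mm long lying far to the right; origin near the middle of its length
- screw_cup: bystander: blue cup 70 mm in diameter, 50 mm high, to the left beyond the bottle; origin at the centre of its underside
Things that resemble listed ones, but are neither listed nor needed, are in the scene too. What is shaped like the block but green is not meant.

How it is judged:
At the end, for the whole second after the job is handed in: Both ends of the block's terminal face are within 4 mm of the fence's face and within its length (2 mm grace), and the block stands flat on the bench, at rest (x of terminal_left in the frame of fence_face between -0.004 and 0.004 m and x of terminal_right in the frame of fence_face between -0.004 and 0.004 m and y of terminal_left in the frame of fence_face below 0.162 m and y of terminal_right in the frame of fence_face above -0.162 m and angle between block's own z axis and vertical below 0.04 rad and height (world z) of block below 0.004 m and linear speed of block below 0.01 m/s); the robot touches nothing.
It fails at once if the block is lifted (more than 10 mm) or tipped (more than 11 degrees) (height (world z) of block above 0.01 m or angle between block's own z axis and vertical above 0.2 rad).
It fails at once if the block is knocked along faster than 0.4 m/s (linear speed of block above 0.4 m/s).
It fails at once if a bystander is moved by more than 10 mm (distance of any of contactor, screwdriver, terminal_strip, relay, cleaner, wrench, screw_cup from where it was at the start of the episode above 0.01 m).
It also fails if it takes over 54 s, if anything falls off the work surface, if the arm or the gripper's body presses on something with over 40 N, if the wrist force passes 120 N, or if a joint passes its speed limit or range.

## Robot

A 6-joint arm with a two-finger parallel gripper is mounted at the origin on the work surface. World frame = base frame: x ahead of the robot, y to its left, z up, the work surface at z = 0. Lengths are in m, angles in rad, forces in N, time in s.
With the tool pointing down it reaches from about 0.3 to 0.85 m from the base axis. Payload 5.4 kg.
Tool frame: the origin (TCP) lies at the very end of the fingers, on their centre line; the grasp point (between the pads) lies 19 mm behind it (hold_point_z is the distance from the TCP to the grasp point, in m); z points along the fingers, y is the line along which they close (so a half turn about z gives the same grasp; the last joint's range is limited). The gripper opens to 85 mm and grips with 20 to 120 N. Pads are 22 mm wide; open, the fingers measure 114 mm over their backs; the gripper's body (76 mm by 85 mm) begins 54 mm behind the grasp point. The pads swing forward as they close: fully open they stand 13 mm farther back than shut.
Start: joints at [-1.459, 0.158, 1.597, -0, 1.386, -0.21], TCP at [0.182, -0.545, 0.231] pointing down, gripper open.
Joint ranges: [-2.91, 2.91], [-0.94, 2.29], [0.18, 2.7], [-1.29, 4.43], [0.17, 2.64], [-3, 3]. Speed limits (rad/s): [2.57, 2.57, 3.14, 3.14, 3.14, 3.14].

## Interface

Orientations are given as a 3x3 rotation matrix whose columns are the frame's x, y, z axes.
In Python, from station import read_state, get_image, finish_job, hold_point_z gives the robot as it stands. The module is installed in compiled form; this text tells all that it offers.
- The arm moves only by the shell command python3 -m creep 'ROWS' [FORCE]. ROWS is JSON, a list of rows, each an object of numbers: "tx", "ty", "tz": the shift along the world's x, y, z in m; "ax", "ay", "az": the turn, a rotation vector about the world's x, y, z in degrees; "hand": the finger opening in m, from 0 to 0.0854. In form: [{"tx": .., "ty": .., "tz": .., "ax": .., "ay": .., "az": .., "hand": ..}, ...]. A call has 1 to 8 rows; each row shifts and turns the commanded pose from where the row before left it; what a row does not reach is not made up. A row lasts 1/12 s, in which the tool goes at most 41.7 mm and 7.16 degrees, less where a joint would pass 70% of its speed; a pose out of reach is approached as far as the arm can. A call is refused whole if a number of a shift passes 0.0417 or a number of a turn 7.16, either way. A call with a gripper value outside its range is refused whole. The fingers move at their own pace and stop on an object; FORCE is the grip in N (left out, the last holds). Time passes only in rows, so rows that do not move let the fingers close. It gives the time, the measured TCP pose, the force, the opening and the grip force at its end, in the units of the state.
- read_state(): the state, without advancing time (a new reading comes with each control period).
- get_image(name): name is "scene" or "top" or "wrist"; returns a dict with "frame" (420x560x3 uint8, red, green, blue), "fx", "fy", "cx", "cy" (pixels), "world_from_camera" (4x4, takes a point from camera to world coordinates); the wrist camera has in their place "hand_eye" (4x4, takes a point from camera to tool coordinates, whose origin is the TCP and whose axes are the flange's). Camera axes: x right, y down, z forward; pixel columns grow to the right and rows downward; lengths in m; the calibration is good to about 2 mm. A picture is of the moment at which its call begins: read the wrist's pose just before it. There is no depth.
- finish_job(): hands the job in; it is judged then, once.
The state is a dict: "time_s": time; "joints": joint angles; "dq": joint speeds; "joint_efforts": joint torques, N m; "tool_pos": TCP position; "eef_rot": TCP orientation; "force": force on the tool from outside, world axes, zero at the start; "wrist_torque": the same for the moment, N m; "finger_gap": opening from 0.0 (shut) to 1.0 (fully open); "gripper_force": force on a finger pad.
Only numpy, scipy, OpenCV 4.12 (cv2) and the standard library are available. Lean on these libraries where they do the work, as an engineer would, in place of code of your own. Each camera call takes 0.05 s, during which the arm holds its last target. There are 200 camera calls.

## Working session

There is one attempt and no reset: what is moved stays moved. The work goes in short steps, Python scripts to look and compute and a shell command to move; the robot and the scene stay as the last step left them, time stands still between calls to the robot, and variables do not carry over. Pictures are saved under pics/ and viewed, at most 10 in all, crops included, and the job is handed in when it is done.

```bash
mkdir -p pics
cat > h.py <<'E'
import numpy as np, cv2
from station import read_state, get_image
def ray(im,u,v,z):
    T=im["world_from_camera"]; d=T[:3,:3]@np.array([(u-im["cx"])/im["fx"],(v-im["cy"])/im["fy"],1.]); o=T[:3,3]
    return (o+d*(z-o[2])/d[2])
def proj(im,p):
    T=np.linalg.inv(im["world_from_camera"]); c=T[:3,:3]@np.array(p)+T[:3,3]
    return im["fx"]*c[0]/c[2]+im["cx"], im["fy"]*c[1]/c[2]+im["cy"]
def save(im,n): cv2.imwrite("pics/"+n,im["frame"][:,:,::-1])
E
python3 - <<'E'
from h import *
a=get_image("top"); b=get_image("scene"); 
np.set_printoptions(precision=3,suppress=True)
for i in (a,b): print(i["fx"],i["cx"],i["cy"],i["world_from_camera"])
cv2.imwrite("pics/top0.png",cv2.resize(a["frame"][:,:,::-1],(800,600))); save(b,"scene0.png")
print(read_state())
E
```

```text
457.1127233540995 283.4766755113811 207.66313637038323 [[ 0.022 -0.995  0.101  0.406]
 [-1.    -0.021  0.003 -0.014]
 [-0.001 -0.101 -0.995  1.449]
 [ 0.     0.     0.     1.   ]]
512.8544198940739 278.8378635361706 206.59542920233616 [[ 0.753  0.452 -0.477  1.182]
 [ 0.658 -0.521  0.545 -0.738]
 [-0.002 -0.724 -0.69   0.995]
 [ 0.     0.     0.     1.   ]]
{'time_s': 0.1, 'joints': array([-1.459,  0.159,  1.598, -0.   ,  1.386, -0.21 ]), 'dq': array([ 0.   , -0.003, -0.003,  0.001, -0.001,  0.001]), 'joint_efforts': array([ -0.   , -39.699, -33.234,  -0.   ,   0.004,   0.   ]), 'tool_pos': array([ 0.182, -0.545,  0.23 ]), 'eef_rot': array([[ 0.949,  0.316, -0.   ],
       [ 0.316, -0.949,  0.002],
       [ 0.   , -0.002, -1.   ]]), 'force': array([ 0.805,  0.026, -0.529]), 'wrist_torque': array([0.021, 0.012, 0.018]), 'gripper_force': 0.0, 'finger_gap': 0.9974516759481094}
```

View pics/top0.png

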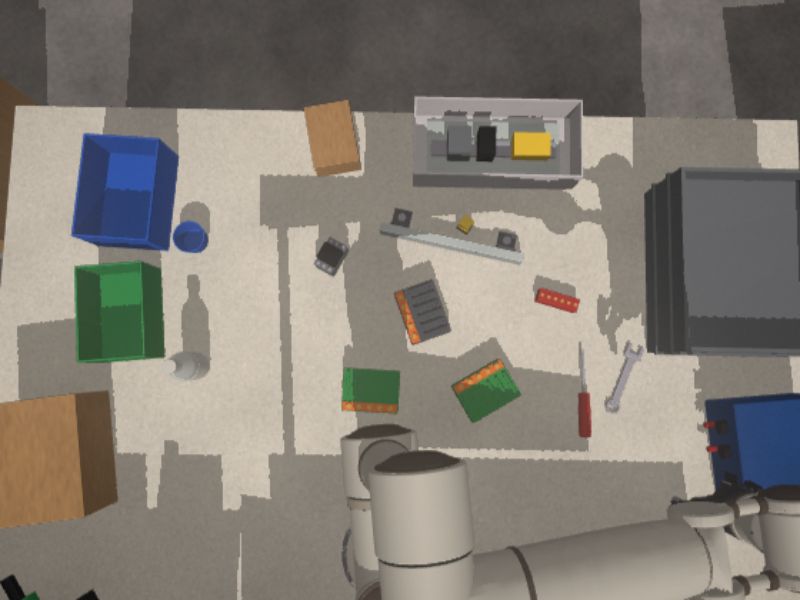

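View pics/scene0.png

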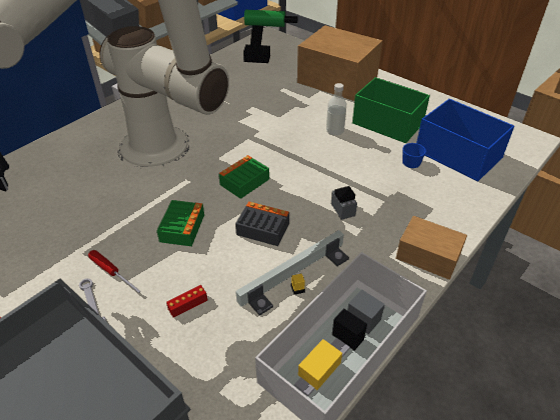

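The top view shows the dark block at about (422,310), with its orange face to the left. The fence runs from (382,230) to (521,258). Green decoys sit below, the strip and screwdriver to the right, and the contactor at (331,256). I'll measure these.

```bash
cat >> h.py <<'E'
def orange(im):
    hsv=cv2.cvtColor(im["frame"],cv2.COLOR_RGB2HSV); return cv2.inRange(hsv,(5,140,110),(18,255,255))
E
python3 - <<'E'
from h import *
np.set_printoptions(precision=4,suppress=True)
a=get_image("top"); f=a["frame"]
c=f[145:250,255:395][:,:,::-1]; cv2.imwrite("pics/c0.png",cv2.resize(c,(798,598),interpolation=cv2.INTER_NEAREST))
m=orange(a); n,l,s,ce=cv2.connectedComponentsWithStats(cv2.morphologyEx(m,cv2.MORPH_CLOSE,np.ones((5,5))))
for i in range(1,n):
    if s[i,4]>60:
        r=cv2.minAreaRect(np.argwhere(l==i)[:,::-1].astype(np.float32)); 
        print(s[i],r,[ray(a,*p,0.044)[:2] for p in cv2.boxPoints(r)])
print([ (n,ray(a,u*.7,v*.7,z)[:2]) for n,u,v,z in [("contactor",331,256,.05),("tstrip",557,300,.03),("relay",465,222,.04),("sd tip",582,343,0.01),("sd end",586,437,.02)]])
E
```

```text
[277 204  17  37 206] ((284.9000244140625, 221.70001220703125), (37.31486892700195, 5.692099571228027), 71.56504821777344) [array([0.5567, 0.0129]), array([ 0.5627, -0.0037]), array([ 0.4542, -0.0423]), array([ 0.4483, -0.0258])]
[378 205  26  10  71] ((390.4999694824219, 209.5), (26.510587692260742, 3.159292459487915), 15.945395469665527) [array([ 0.5557, -0.2992]), array([ 0.5652, -0.3019]), array([ 0.5443, -0.3806]), array([ 0.5348, -0.3778])]
[318 252  35  23 207] ((334.6617736816406, 263.1029357910156), (5.65945291519165, 37.04369354248047), 59.036251068115234) [array([ 0.3593, -0.1167]), array([ 0.4192, -0.213 ]), array([ 0.4047, -0.222 ]), array([ 0.3449, -0.1258])]
[240 281  38   8 214] ((258.494873046875, 284.580322265625), (37.37390899658203, 5.5368757247924805), 3.6913859844207764) [array([0.3063, 0.1184]), array([0.3229, 0.1178]), array([0.3181, 0.0043]), array([0.3015, 0.005 ])]
[('contactor', array([0.6332, 0.1527])), ('tstrip', array([ 0.5498, -0.3413])), ('relay', array([ 0.7165, -0.1376])), ('sd tip', array([ 0.4581, -0.4006])), ('sd end', array([ 0.256 , -0.4054]))]
```

View pics/c0.png

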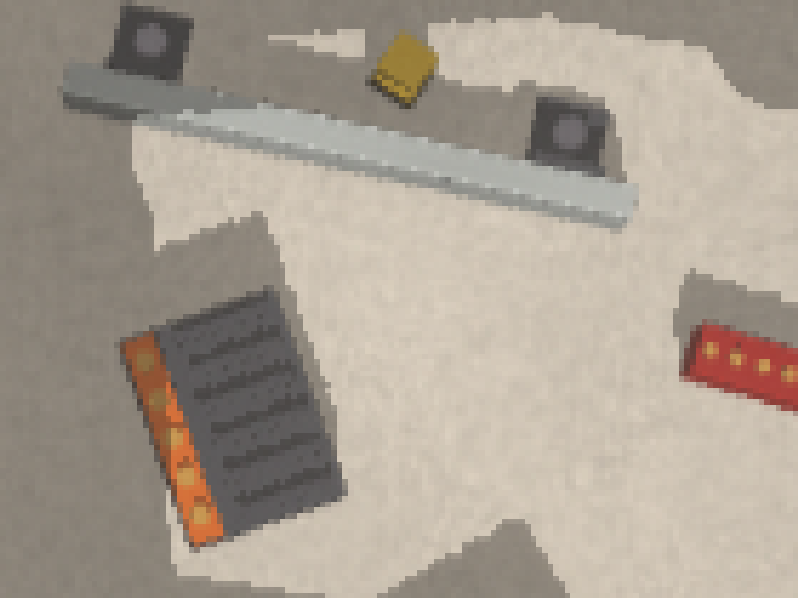

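The crop shows the fence face's bottom edge from about (66,110) to (620,230), and the near top edge from (64,95) to (614,213). The block corners are at (120,345), (195,548), (345,492) and (273,290).

Run:
```python
from h import *
np.set_printoptions(precision=4,suppress=True)
a=get_image("top")
P=lambda u,v,z: ray(a,255+u/5.7-.5,145+v/5.7-.5,z)[:2]
for z,p,q in [(0,(66,110),(620,230)),(.042,(64,95),(614,213))]:
    A,B=P(*p,z),P(*q,z); d=A-B; print("fence",A,B,np.linalg.norm(d),"yaxis ang",np.degrees(np.arctan2(d[1],d[0]))-90, (A+B)/2)
C=[P(*p,.044) for p in [(120,345),(195,548),(345,492),(273,290)]]
print("block",C,[np.linalg.norm(C[i]-C[i-1]) for i in range(4)],np.mean(C,0))
x=C[0]+C[1]-C[2]-C[3]; print("yaw",np.degrees(np.arctan2(x[1],x[0])))
```

```text
fence [0.6938 0.0497] [ 0.632  -0.2631] 0.31892248283108837 yaxis ang -11.167807724616708 [ 0.6629 -0.1067]
fence [0.6937 0.0492] [ 0.6347 -0.2526] 0.3075262842646846 yaxis ang -11.060865532847274 [ 0.6642 -0.1017]
block [array([0.5563, 0.0152]), array([ 0.4473, -0.0277]), array([ 0.4792, -0.1079]), array([ 0.5881, -0.0672])] [np.float64(0.08836976734186881), np.float64(0.11710720189763485), np.float64(0.0863406878710607), np.float64(0.11629700179621479)] [ 0.5177 -0.0469]
yaw 111.38463190447042
```

```bash
cat > look.py <<'E'
import sys
from h import *
np.set_printoptions(precision=4,suppress=True)
F=np.array([.6635,-.105]); n=np.array([np.cos(np.radians(-11.1)),np.sin(np.radians(-11.1))]); t=np.array([-n[1],n[0]])
def pose(im):
    m=cv2.morphologyEx(orange(im),cv2.MORPH_CLOSE,np.ones((5,5))); k,l,s,ce=cv2.connectedComponentsWithStats(m); out=[]
    for i in range(1,k):
        if s[i,4]<60: continue
        W=np.array([ray(im,u,v,.044)[:2]*1000 for v,u in np.argwhere(l==i)],np.float32)
        (c,wh,_)=r=cv2.minAreaRect(W); c=np.array(c)/1000
        if c[0]<.44 or c[1]<-.29: continue
        b=cv2.boxPoints(r)/1000; e=[b[1]-b[0],b[2]-b[1]]; y=max(e,key=np.linalg.norm); L=np.linalg.norm(y); y=y/L
        dark=np.array([y[1],-y[0]])  # candidate x
        f=[im["frame"][int(round(v)),int(round(u))].astype(int) for u,v in [proj(im,[*(c+sg*.045*dark),.047]) for sg in(1,-1)]]
        x=dark if f[0].max()>f[1].max() else -dark   # body is on the darker side
        y=np.array([-x[1],x[0]]); mid=c+x*(min(wh)/2000); 
        print("center",mid-.045*x,"yaw",round(np.degrees(np.arctan2(x[1],x[0])),1),"L",round(L,4),"w",round(min(wh)),"fence-frame L,R:",[[(p-F)@n,(p-F)@t] for p in (mid+.06*y,mid-.06*y)])
a=get_image("top"); pose(a)
if len(sys.argv)>1:
    s=get_image("scene"); print("scene:"); pose(s); cv2.imwrite("pics/"+sys.argv[1],cv2.hconcat([cv2.resize(a["frame"][130:290,200:420],(400,291)),cv2.resize(s["frame"][130:330,160:435],(400,291))])[:,:,::-1])
S=read_state(); print("tcp",S["tool_pos"],"yaw",np.degrees(np.arctan2(S["eef_rot"][1,0],S["eef_rot"][0,0])),"t",S["time_s"],"f",S["force"])
E
M='[{"tx":0.023,"ty":0.0282,"az":3,"hand":0}]'
python3 -m creep '[{"tx":0.023,"ty":0.0282,"az":3,"hand":0},{"tx":0.023,"ty":0.0282,"az":3,"hand":0},{"tx":0.023,"ty":0.0282,"az":3,"hand":0},{"tx":0.023,"ty":0.0282,"az":3,"hand":0},{"tx":0.023,"ty":0.0282,"az":3,"hand":0},{"tx":0.023,"ty":0.0282,"az":3,"hand":0},{"tx":0.023,"ty":0.0282,"az":3,"hand":0}]'
python3 -m creep '[{"tx":0.023,"ty":0.0282,"az":3,"hand":0},{"tx":0.023,"ty":0.0282,"az":3,"hand":0},{"tx":0.023,"ty":0.0282,"az":3,"hand":0},{"tx":0.023,"ty":0.0282,"az":3,"hand":0},{"tx":0.023,"ty":0.0282,"az":3,"hand":0},{"tx":0.023,"ty":0.0282,"az":3,"hand":0},{"tx":0.023,"ty":0.0282,"az":3,"hand":0}]'
python3 look.py
```

```text
center [ 0.5177 -0.0488] yaw 109.7 L 0.1151 w 17 fence-frame L,R: [[np.float64(-0.2284803239713422), np.float64(0.03504731683595797)], [np.float64(-0.1253554951178817), np.float64(0.09640911688754958)]]
tcp [ 0.1818 -0.5452  0.2308] yaw 18.437125404101042 t 0.25 f [-0.4691 -0.2799  0.4165]invalid input
invalid input
```

```bash
python3 -m creep '[{"tx":0.023,"ty":0.0282,"tz":0,"ax":0,"ay":0,"az":3,"hand":0}]'; python3 -m creep '[{"tx": 0.023, "ty": 0.0282, "tz": 0.0, "ax": 0.0, "ay": 0.0, "az": 3.0, "hand": 0.0}]' 40
```

```text
time_s: 0.33
tool_pos: [0.202, -0.5202, 0.231]
eef_rot: [[0.932, 0.361, -0.002], [0.361, -0.932, -0.002], [-0.002, 0.001, -1.0]]
force: [0.4, -0.1, 0.3]
finger_gap: 0.883
gripper_force: 0.0
time_s: 0.42
tool_pos: [0.2274, -0.4891, 0.2309]
eef_rot: [[0.911, 0.413, -0.0], [0.413, -0.911, 0.0], [0.0, -0.0, -1.0]]
force: [1.2, 0.5, 0.3]
finger_gap: 0.747
gripper_force: 0.0
```

```bash
python3 -m creep '[{"tx":0.023,"ty":0.0282,"tz":0,"ax":0,"ay":0,"az":3,"hand":0},{"tx":0.023,"ty":0.0282,"tz":0,"ax":0,"ay":0,"az":3,"hand":0},{"tx":0.023,"ty":0.0282,"tz":0,"ax":0,"ay":0,"az":3,"hand":0},{"tx":0.023,"ty":0.0282,"tz":0,"ax":0,"ay":0,"az":3,"hand":0},{"tx":0.023,"ty":0.0282,"tz":0,"ax":0,"ay":0,"az":3,"hand":0},{"tx":0.023,"ty":0.0282,"tz":0,"ax":0,"ay":0,"az":3,"hand":0}]' >/dev/null
python3 -m creep '[{"tx":0.023,"ty":0.0282,"tz":0,"ax":0,"ay":0,"az":3,"hand":0},{"tx":0.023,"ty":0.0282,"tz":0,"ax":0,"ay":0,"az":3,"hand":0},{"tx":0.023,"ty":0.0282,"tz":0,"ax":0,"ay":0,"az":3,"hand":0},{"tx":0.023,"ty":0.0282,"tz":0,"ax":0,"ay":0,"az":3,"hand":0},{"tx":0.023,"ty":0.0282,"tz":0,"ax":0,"ay":0,"az":3,"hand":0},{"tx":0.023,"ty":0.0282,"tz":0,"ax":0,"ay":0,"az":3,"hand":0},{"tx":0,"ty":0,"tz":0,"ax":0,"ay":0,"az":0,"hand":0}]'
python3 look.py v1.png
```

```text
time_s: 1.5
tool_pos: [0.5065, -0.1458, 0.2312]
eef_rot: [[0.487, 0.874, 0.002], [0.874, -0.487, 0.002], [0.003, 0.0, -1.0]]
force: [-0.8, -0.3, -0.7]
finger_gap: -0.002
gripper_force: 0.0
center [ 0.5183 -0.048 ] yaw 110.3 L 0.1161 w 18 fence-frame L,R: [[np.float64(-0.22811820801692873), np.float64(0.03509184762483918)], [np.float64(-0.1257065606365026), np.float64(0.09763666104322435)]]
scene:
center [ 0.5178 -0.0466] yaw 110.6 L 0.1167 w 20 fence-frame L,R: [[np.float64(-0.22893166495212058), np.float64(0.0361015779072003)], [np.float64(-0.12679557389610058), np.float64(0.09909537445045986)]]
tcp [ 0.5042 -0.1496  0.2311] yaw 60.58508862937676 t 1.6 f [-0.1805  0.3442  0.5089]
```

View pics/v1.png

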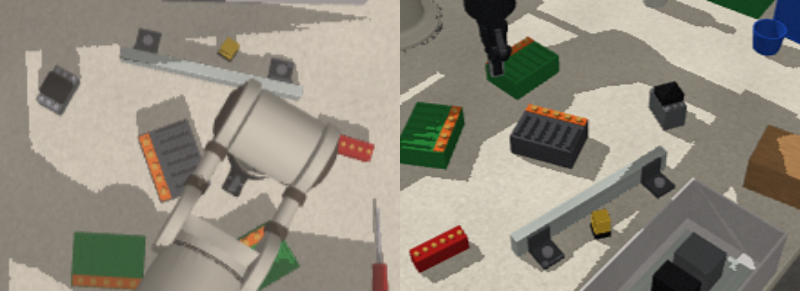

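```bash
python3 -m creep '[{"tx":0,"ty":0,"tz":-0.036,"ax":0,"ay":0,"az":0,"hand":0},{"tx":0,"ty":0,"tz":-0.036,"ax":0,"ay":0,"az":0,"hand":0},{"tx":0,"ty":0,"tz":-0.036,"ax":0,"ay":0,"az":0,"hand":0},{"tx":0,"ty":0,"tz":-0.036,"ax":0,"ay":0,"az":0,"hand":0},{"tx":0,"ty":0,"tz":-0.036,"ax":0,"ay":0,"az":0,"hand":0},{"tx":0,"ty":0,"tz":-0.035,"ax":0,"ay":0,"az":0,"hand":0},{"tx":0,"ty":0,"tz":0,"ax":0,"ay":0,"az":0,"hand":0}]' >/dev/null
python3 -m creep '[{"tx":-0.0035,"ty":0.0094,"tz":0,"ax":0,"ay":0,"az":0,"hand":0},{"tx":-0.0035,"ty":0.0094,"tz":0,"ax":0,"ay":0,"az":0,"hand":0},{"tx":-0.002,"ty":0.006,"tz":0,"ax":0,"ay":0,"az":0,"hand":0},{"tx":-0.002,"ty":0.006,"tz":0,"ax":0,"ay":0,"az":0,"hand":0}]'
python3 -m creep '[{"tx":-0.0046,"ty":0.0039,"tz":0,"ax":0,"ay":0,"az":0,"hand":0},{"tx":-0.0046,"ty":0.0039,"tz":0,"ax":0,"ay":0,"az":0,"hand":0},{"tx":-0.0046,"ty":0.0039,"tz":0,"ax":0,"ay":0,"az":0,"hand":0},{"tx":-0.0046,"ty":0.0039,"tz":0,"ax":0,"ay":0,"az":0,"hand":0},{"tx":-0.0036,"ty":0.0048,"tz":0,"ax":0,"ay":0,"az":0,"hand":0},{"tx":-0.0036,"ty":0.0048,"tz":0,"ax":0,"ay":0,"az":0,"hand":0},{"tx":-0.0036,"ty":0.0048,"tz":0,"ax":0,"ay":0,"az":0,"hand":0},{"tx":-0.0036,"ty":0.0048,"tz":0,"ax":0,"ay":0,"az":0,"hand":0}]'
python3 look.py
```

```text
time_s: 2.52
tool_pos: [0.4942, -0.1198, 0.0188]
eef_rot: [[0.493, 0.87, 0.004], [0.87, -0.493, -0.002], [0.0, 0.004, -1.0]]
force: [0.1, -0.6, 0.8]
finger_gap: 0.002
gripper_force: 0.0
time_s: 3.18
tool_pos: [0.4611, -0.086, 0.0175]
eef_rot: [[0.493, 0.87, 0.003], [0.87, -0.493, -0.002], [-0.001, 0.004, -1.0]]
force: [3.0, -3.6, 2.3]
finger_gap: 0.001
gripper_force: 2.1
center [ 0.5107 -0.0354] yaw 83.7 L 0.1158 w 17 fence-frame L,R: [[np.float64(-0.22688958068737797), np.float64(0.07869134609113121)], [np.float64(-0.107305252466825), np.float64(0.08867074213846599)]]
tcp [ 0.4598 -0.0848  0.017 ] yaw 60.4597581315565 t 3.2333 f [ 0.7975 -2.9479  1.6386]
```

```bash
python3 -m creep '[{"tx":-0.0019,"ty":0.0057,"tz":0,"ax":0,"ay":0,"az":-1,"hand":0},{"tx":-0.0019,"ty":0.0057,"tz":0,"ax":0,"ay":0,"az":-1,"hand":0},{"tx":-0.0019,"ty":0.0057,"tz":0,"ax":0,"ay":0,"az":-1,"hand":0},{"tx":-0.0019,"ty":0.0057,"tz":0,"ax":0,"ay":0,"az":-1,"hand":0},{"tx":-0.0005,"ty":0.006,"tz":0,"ax":0,"ay":0,"az":-1,"hand":0},{"tx":-0.0005,"ty":0.006,"tz":0,"ax":0,"ay":0,"az":-1,"hand":0},{"tx":-0.0005,"ty":0.006,"tz":0,"ax":0,"ay":0,"az":-1,"hand":0},{"tx":-0.0005,"ty":0.006,"tz":0,"ax":0,"ay":0,"az":-1,"hand":0}]'
python3 look.py
```

```text
time_s: 3.9
tool_pos: [0.4501, -0.0392, 0.017]
eef_rot: [[0.61, 0.793, -0.001], [0.793, -0.61, -0.002], [-0.002, 0.001, -1.0]]
force: [-1.6, -7.0, 3.4]
finger_gap: -0.003
gripper_force: 3.2
center [ 0.5133 -0.0154] yaw 55.0 L 0.1139 w 17 fence-frame L,R: [[np.float64(-0.20128003632345626), np.float64(0.12445608293605379)], [np.float64(-0.09156954824189162), np.float64(0.07583913414672389)]]
tcp [ 0.4497 -0.0379  0.0166] yaw 52.38124452502115 t 3.95 f [-0.8508 -4.299   1.8698]
```

```bash
python3 -m creep '[{"tx":0.0003,"ty":0.006,"tz":0,"ax":0,"ay":0,"az":-3,"hand":0},{"tx":0.0003,"ty":0.006,"tz":0,"ax":0,"ay":0,"az":-3,"hand":0},{"tx":0.0003,"ty":0.006,"tz":0,"ax":0,"ay":0,"az":-3,"hand":0},{"tx":0.0003,"ty":0.006,"tz":0,"ax":0,"ay":0,"az":-3,"hand":0},{"tx":0.002,"ty":0.0056,"tz":0,"ax":0,"ay":0,"az":-3,"hand":0},{"tx":0.002,"ty":0.0056,"tz":0,"ax":0,"ay":0,"az":-3,"hand":0},{"tx":0.002,"ty":0.0056,"tz":0,"ax":0,"ay":0,"az":-3,"hand":0},{"tx":0.002,"ty":0.0056,"tz":0,"ax":0,"ay":0,"az":-3,"hand":0}]'
python3 look.py
```

```text
time_s: 4.62
tool_pos: [0.4573, 0.0081, 0.0158]
eef_rot: [[0.88, 0.475, -0.005], [0.475, -0.88, -0.0], [-0.005, -0.002, -1.0]]
force: [-5.1, -4.4, 4.4]
finger_gap: 0.001
gripper_force: 3.4
center [ 0.5284 -0.0075] yaw 29.0 L 0.0983 w 18 fence-frame L,R: [[np.float64(-0.15547610225530567), np.float64(0.14454958913084243)], [np.float64(-0.07825041777720396), np.float64(0.05270084288784108)]]
tcp [0.4577 0.009  0.0157] yaw 28.2077192856149 t 4.6667 f [-3.5621 -1.9643  3.5641]
```

```bash
python3 -m creep '[{"tx":0.0034,"ty":0.0049,"tz":0,"ax":0,"ay":0,"az":-3,"hand":0},{"tx":0.0034,"ty":0.0049,"tz":0,"ax":0,"ay":0,"az":-3,"hand":0},{"tx":0.0034,"ty":0.0049,"tz":0,"ax":0,"ay":0,"az":-3,"hand":0},{"tx":0.0036,"ty":0.0046,"tz":0,"ax":0,"ay":0,"az":-3,"hand":0},{"tx":0.0046,"ty":0.0035,"tz":0,"ax":0,"ay":0,"az":-3,"hand":0},{"tx":0.0046,"ty":0.0035,"tz":0,"ax":0,"ay":0,"az":-3,"hand":0}]'
python3 look.py v2.png
```

```text
time_s: 5.17
tool_pos: [0.4782, 0.0352, 0.015]
eef_rot: [[0.984, 0.18, -0.01], [0.18, -0.984, 0.001], [-0.01, -0.003, -1.0]]
force: [-9.5, -1.4, 6.8]
finger_gap: -0.002
gripper_force: 5.1
center [0.5394 0.0053] yaw 10.0 L 0.1139 w 17 fence-frame L,R: [[np.float64(-0.1226681617775694), np.float64(0.15651487668115055)], [np.float64(-0.07938752253554306), np.float64(0.04459174699113281)]]
scene:
center [0.8623 1.1184] yaw 179.5 L 0.1092 w 24 fence-frame L,R: [[np.float64(-0.07367514507613826), np.float64(1.1715239930396637)], [np.float64(-0.09568724818838656), np.float64(1.2894878327144434)]]
center [0.5405 0.0062] yaw 9.4 L 0.1168 w 19 fence-frame L,R: [[np.float64(-0.1210690187884855), np.float64(0.1574008159011786)], [np.float64(-0.07895773774130065), np.float64(0.045032492636136366)]]
center [0.9303 0.1193] yaw 106.6 L 0.0491 w 23 fence-frame L,R: [[np.float64(0.14456093085316943), np.float64(0.2834271605259434)], [np.float64(0.25084964864994475), np.float64(0.3391291036609336)]]
tcp [0.4795 0.0356 0.015 ] yaw 10.455656630395463 t 5.2667 f [-4.5703  0.8223  1.8328]
```

View pics/v2.png

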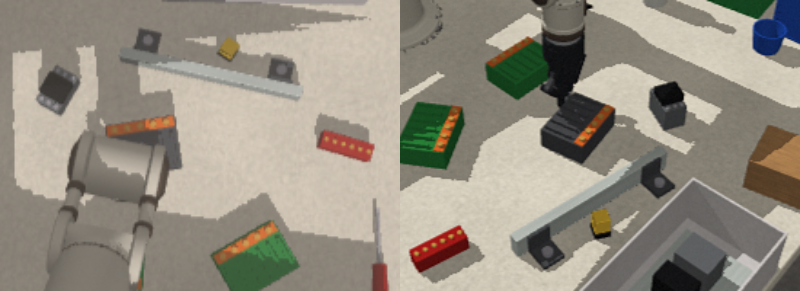

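```bash
python3 -m creep '[{"tx":-0.014,"ty":0,"tz":0,"ax":0,"ay":0,"az":0,"hand":0},{"tx":0,"ty":0.032,"tz":0,"ax":0,"ay":0,"az":0,"hand":0},{"tx":0,"ty":0.033,"tz":0,"ax":0,"ay":0,"az":0,"hand":0},{"tx":0.03,"ty":0,"tz":0.002,"ax":0,"ay":0,"az":0,"hand":0},{"tx":0.03,"ty":0,"tz":0,"ax":0,"ay":0,"az":0,"hand":0},{"tx":0.029,"ty":0,"tz":0,"ax":0,"ay":0,"az":0,"hand":0},{"tx":0,"ty":0,"tz":0,"ax":0,"ay":0,"az":0,"hand":0}]'
python3 -m creep '[{"tx":0.001,"ty":-0.008,"tz":0,"ax":0,"ay":0,"az":0,"hand":0},{"tx":0.001,"ty":-0.008,"tz":0,"ax":0,"ay":0,"az":0,"hand":0},{"tx":0.0025,"ty":-0.005,"tz":0,"ax":0,"ay":0,"az":-1,"hand":0},{"tx":0.0025,"ty":-0.005,"tz":0,"ax":0,"ay":0,"az":-1,"hand":0},{"tx":0.0025,"ty":-0.005,"tz":0,"ax":0,"ay":0,"az":-1,"hand":0},{"tx":0.0025,"ty":-0.005,"tz":0,"ax":0,"ay":0,"az":-1,"hand":0}]'
python3 look.py
```

```text
time_s: 5.85
tool_pos: [0.5619, 0.0994, 0.0188]
eef_rot: [[0.983, 0.182, 0.004], [0.182, -0.983, 0.001], [0.004, 0.0, -1.0]]
force: [-0.7, 0.1, 0.7]
finger_gap: 0.002
gripper_force: 0.0
time_s: 6.35
tool_pos: [0.5686, 0.0633, 0.0177]
eef_rot: [[0.994, 0.11, -0.002], [0.11, -0.994, 0.001], [-0.001, -0.001, -1.0]]
force: [1.4, 4.4, -2.1]
finger_gap: 0.0
gripper_force: 2.2
center [ 0.5422 -0.0348] yaw 4.3 L 0.0689 w 16 fence-frame L,R: [[np.float64(-0.10507945285182115), np.float64(0.11532114476341321)], [np.float64(-0.07329306834065298), np.float64(-0.0003924093498435463)]]
tcp [0.5695 0.0621 0.0181] yaw 6.263333531565599 t 6.4 f [-0.9538  2.4105 -0.6352]
```

```bash
sed -i 's/if c\[0\]<.44 or c\[1\]<-.29/if c[0]<.44 or c[0]>.75 or abs(c[1]+.07)>.22/' look.py
python3 -m creep '[{"tx":0.0025,"ty":-0.005,"tz":0,"ax":0,"ay":0,"az":-1,"hand":0},{"tx":0.0025,"ty":-0.005,"tz":0,"ax":0,"ay":0,"az":-1,"hand":0},{"tx":0.002,"ty":-0.005,"tz":0,"ax":0,"ay":0,"az":-1,"hand":0},{"tx":0.002,"ty":-0.005,"tz":0,"ax":0,"ay":0,"az":-1,"hand":0}]'
python3 look.py v3.png
```

```text
time_s: 6.73
tool_pos: [0.5788, 0.0432, 0.0183]
eef_rot: [[0.999, 0.041, 0.0], [0.041, -0.999, 0.0], [0.0, -0.0, -1.0]]
force: [1.0, 3.8, -3.4]
finger_gap: -0.002
gripper_force: 2.2
center [ 0.5405 -0.047 ] yaw -7.0 L 0.0748 w 17 fence-frame L,R: [[np.float64(-0.09132290004971816), np.float64(0.09635351473670513)], [np.float64(-0.08265622989017787), np.float64(-0.023333106205545545)]]
scene:
center [ 0.5429 -0.0282] yaw -6.8 L 0.117 w 20 fence-frame L,R: [[np.float64(-0.09276315013469716), np.float64(0.11540810464302184)], [np.float64(-0.08372610814793291), np.float64(-0.0042511270183244534)]]
tcp [0.579  0.0423 0.0185] yaw 2.3766485845376697 t 6.8333 f [ 0.1873  0.6192 -0.9807]
```

```bash
python3 -m creep '[{"tx":0,"ty":0.027,"tz":0,"ax":0,"ay":0,"az":0,"hand":0},{"tx":-0.035,"ty":0.003,"tz":0,"ax":0,"ay":0,"az":-3,"hand":0},{"tx":-0.036,"ty":0,"tz":0,"ax":0,"ay":0,"az":-3,"hand":0},{"tx":-0.036,"ty":0,"tz":0,"ax":0,"ay":0,"az":-3,"hand":0},{"tx":0,"ty":-0.03,"tz":-0.002,"ax":0,"ay":0,"az":-4,"hand":0},{"tx":0,"ty":-0.03,"tz":0,"ax":0,"ay":0,"az":0,"hand":0},{"tx":0,"ty":-0.024,"tz":0,"ax":0,"ay":0,"az":0,"hand":0},{"tx":0,"ty":0,"tz":0,"ax":0,"ay":0,"az":0,"hand":0}]'
python3 -m creep '[{"tx":0.0059,"ty":-0.0012,"tz":0,"ax":0,"ay":0,"az":0,"hand":0},{"tx":0.0059,"ty":-0.0012,"tz":0,"ax":0,"ay":0,"az":0,"hand":0},{"tx":0.0059,"ty":-0.0012,"tz":0,"ax":0,"ay":0,"az":0,"hand":0},{"tx":0.0059,"ty":-0.0012,"tz":0,"ax":0,"ay":0,"az":0,"hand":0},{"tx":0.0059,"ty":-0.0012,"tz":0,"ax":0,"ay":0,"az":0,"hand":0},{"tx":0.0059,"ty":-0.0012,"tz":0,"ax":0,"ay":0,"az":0,"hand":0},{"tx":0.0059,"ty":-0.0012,"tz":0,"ax":0,"ay":0,"az":0,"hand":0}]'
python3 look.py v4.png
```

```text
time_s: 7.5
tool_pos: [0.4725, -0.0147, 0.0174]
eef_rot: [[0.983, -0.186, 0.002], [-0.186, -0.983, -0.003], [0.003, 0.003, -1.0]]
force: [0.7, -0.0, -0.2]
finger_gap: -0.005
gripper_force: 0.0
time_s: 8.08
tool_pos: [0.5096, -0.0167, 0.0151]
eef_rot: [[0.983, -0.181, -0.01], [-0.181, -0.984, 0.003], [-0.01, -0.001, -1.0]]
force: [-12.0, 3.9, 8.3]
finger_gap: 0.002
gripper_force: 6.3
center [ 0.6343 -0.0478] yaw 169.2 L 0.1143 w 17 fence-frame L,R: [[np.float64(-0.08431810962978295), np.float64(-0.009792398216904304)], [np.float64(-0.08502752955946558), np.float64(0.11020549911359982)]]
scene:
center [ 0.5647 -0.0353] yaw -10.4 L 0.1154 w 19 fence-frame L,R: [[np.float64(-0.06618525824721117), np.float64(0.1099497477236107)], [np.float64(-0.0646690381070668), np.float64(-0.010040666282534687)]]
tcp [ 0.5117 -0.0174  0.0153] yaw -10.442687255842404 t 8.1833 f [-4.4649  1.6203  1.7942]
```

```bash
python3 -m creep '[{"tx":0.0059,"ty":-0.0012,"tz":0,"ax":0,"ay":0,"az":0,"hand":0},{"tx":0.0059,"ty":-0.0012,"tz":0,"ax":0,"ay":0,"az":0,"hand":0},{"tx":0.0059,"ty":-0.0012,"tz":0,"ax":0,"ay":0,"az":0,"hand":0},{"tx":0.0059,"ty":-0.0012,"tz":0,"ax":0,"ay":0,"az":0,"hand":0},{"tx":0.0059,"ty":-0.0012,"tz":0,"ax":0,"ay":0,"az":0,"hand":0},{"tx":0.0059,"ty":-0.0012,"tz":0,"ax":0,"ay":0,"az":0,"hand":0},{"tx":0.0059,"ty":-0.0012,"tz":0,"ax":0,"ay":0,"az":0,"hand":0},{"tx":0.0059,"ty":-0.0012,"tz":0,"ax":0,"ay":0,"az":0,"hand":0}]'
python3 look.py v5.png
```

```text
time_s: 8.85
tool_pos: [0.5571, -0.0264, 0.0149]
eef_rot: [[0.983, -0.181, -0.009], [-0.181, -0.983, 0.002], [-0.01, -0.001, -1.0]]
force: [-10.4, 2.7, 6.3]
finger_gap: 0.003
gripper_force: 5.5
center [ 0.6862 -0.0662] yaw 165.8 L 0.1124 w 12 fence-frame L,R: [[np.float64(-0.033451732026349185), np.float64(-0.014985881437764343)], [np.float64(-0.026898098320571686), np.float64(0.10483501902271813)]]
scene:
center [ 0.6112 -0.047 ] yaw -13.3 L 0.1163 w 19 fence-frame L,R: [[np.float64(-0.015261410674633737), np.float64(0.10511268434418591)], [np.float64(-0.019850267361027484), np.float64(-0.014799543431844156)]]
tcp [ 0.5589 -0.027   0.0151] yaw -10.452506473988105 t 8.95 f [-3.8155  0.5544  0.4616]
```

```bash
python3 -m creep '[{"tx":-0.01,"ty":0.002,"tz":0.001,"ax":0,"ay":0,"az":0,"hand":0},{"tx":-0.005,"ty":-0.026,"tz":0,"ax":0,"ay":0,"az":0,"hand":0},{"tx":0,"ty":0,"tz":0,"ax":0,"ay":0,"az":0,"hand":0}]' >/dev/null
python3 -m creep '[{"tx":0.0059,"ty":-0.0012,"tz":0,"ax":0,"ay":0,"az":0,"hand":0},{"tx":0.0049,"ty":-0.001,"tz":0,"ax":0,"ay":0,"az":0,"hand":0},{"tx":0.0049,"ty":-0.001,"tz":0,"ax":0,"ay":0,"az":0,"hand":0},{"tx":0.0049,"ty":-0.001,"tz":0,"ax":0,"ay":0,"az":0,"hand":0},{"tx":0.0049,"ty":-0.001,"tz":0,"ax":0,"ay":0,"az":0,"hand":0}]'
python3 look.py v6.png
```

```text
time_s: 9.62
tool_pos: [0.5676, -0.0562, 0.0165]
eef_rot: [[0.983, -0.181, -0.01], [-0.181, -0.983, 0.002], [-0.01, -0.0, -1.0]]
force: [-34.9, 4.5, 28.3]
finger_gap: 0.0
gripper_force: 17.7
scene:
center [ 0.6253 -0.0461] yaw -9.7 L 0.1164 w 19 fence-frame L,R: [[np.float64(-0.005347350541026568), np.float64(0.11149944380589692)], [np.float64(-0.002384670393271717), np.float64(-0.008463975971340331)]]
tcp [ 0.5675 -0.0561  0.0163] yaw -10.448311656858538 t 9.7167 f [-14.8021   1.8085  10.6039]
```

```bash
python3 -m creep '[{"tx":-0.01,"ty":0.002,"tz":0,"ax":0,"ay":0,"az":0,"hand":0},{"tx":0.006,"ty":0.03,"tz":0,"ax":0,"ay":0,"az":0,"hand":0},{"tx":0,"ty":0,"tz":0,"ax":0,"ay":0,"az":0,"hand":0}]' >/dev/null
python3 look.py v7.png
python3 -m creep '[{"tx":0.004,"ty":-0.0008,"tz":0,"ax":0,"ay":0,"az":0,"hand":0},{"tx":0.003,"ty":-0.0006,"tz":0,"ax":0,"ay":0,"az":0,"hand":0}]'
python3 -m creep '[{"tx":0.003,"ty":-0.0006,"tz":0,"ax":0,"ay":0,"az":0,"hand":0},{"tx":0,"ty":0,"tz":0,"ax":0,"ay":0,"az":0,"hand":0}]'
python3 look.py v8.png
```

```text
center [ 0.6984 -0.0608] yaw 167.0 L 0.1148 w 18 fence-frame L,R: [[np.float64(-0.021261104930453287), np.float64(-0.00837411616731817)], [np.float64(-0.017292471094042486), np.float64(0.11156023291312928)]]
scene:
center [ 0.625  -0.0465] yaw -9.4 L 0.116 w 21 fence-frame L,R: [[np.float64(-0.005888710967148792), np.float64(0.11133306331589096)], [np.float64(-0.0023130677062778472), np.float64(-0.008613646007507372)]]
tcp [ 0.5676 -0.0245  0.0174] yaw -10.405825462744048 t 10.0667 f [ 0.0362 -0.1127 -0.921 ]
time_s: 10.23
tool_pos: [0.5725, -0.0267, 0.017]
eef_rot: [[0.983, -0.183, -0.005], [-0.183, -0.983, 0.001], [-0.005, -0.001, -1.0]]
force: [-13.4, 4.6, 9.6]
finger_gap: -0.0
gripper_force: 6.8
time_s: 10.4
tool_pos: [0.5725, -0.0266, 0.0163]
eef_rot: [[0.983, -0.183, -0.012], [-0.183, -0.983, 0.003], [-0.012, -0.001, -1.0]]
force: [-16.3, 4.5, 11.5]
finger_gap: -0.001
gripper_force: 8.2
scene:
center [ 0.6253 -0.0464] yaw -9.8 L 0.1161 w 19 fence-frame L,R: [[np.float64(-0.005146339627198158), np.float64(0.11121343697757681)], [np.float64(-0.0023334368611278066), np.float64(-0.008753583422069517)]]
tcp [ 0.5725 -0.0266  0.0163] yaw -10.562154728867279 t 10.5 f [-15.3784   4.6559  11.9629]
```

```bash
python3 -m creep '[{"tx":-0.01,"ty":0.002,"tz":0,"ax":0,"ay":0,"az":0,"hand":0},{"tx":-0.03,"ty":0,"tz":0,"ax":0,"ay":0,"az":0,"hand":0},{"tx":-0.03,"ty":0,"tz":0.025,"ax":0,"ay":0,"az":0,"hand":0},{"tx":-0.025,"ty":0,"tz":0.03,"ax":0,"ay":0,"az":0,"hand":0},{"tx":-0.02,"ty":-0.02,"tz":0.03,"ax":0,"ay":0,"az":0,"hand":0},{"tx":0,"ty":-0.035,"tz":0.02,"ax":0,"ay":0,"az":0,"hand":0},{"tx":0,"ty":-0.035,"tz":0.02,"ax":0,"ay":0,"az":0,"hand":0},{"tx":0,"ty":-0.035,"tz":0.02,"ax":0,"ay":0,"az":0,"hand":0}]' 
python3 -m creep '[{"tx":0,"ty":-0.035,"tz":0.01,"ax":0,"ay":0,"az":0,"hand":0},{"tx":0,"ty":-0.035,"tz":0.01,"ax":0,"ay":0,"az":0,"hand":0},{"tx":0,"ty":-0.035,"tz":0,"ax":0,"ay":0,"az":0,"hand":0},{"tx":0,"ty":0,"tz":0,"ax":0,"ay":0,"az":0,"hand":0}]' >/dev/null
python3 look.py v9.png
python3 - <<'E'
from h import *
a=get_image("top")["frame"][145:235,255:375]; s=get_image("scene")["frame"][180:320,220:360]
cv2.imwrite("pics/fin.png",cv2.hconcat([cv2.resize(a,(400,300),interpolation=4),cv2.resize(s,(300,300),interpolation=4)])[:,:,::-1])
E
```

```text
time_s: 11.17
tool_pos: [0.4617, -0.1528, 0.1642]
eef_rot: [[0.983, -0.183, 0.002], [-0.183, -0.983, -0.001], [0.002, 0.001, -1.0]]
force: [0.9, -0.1, -0.1]
finger_gap: -0.001
gripper_force: 0.0
center [ 0.6259 -0.046 ] yaw -9.5 L 0.1154 w 18 fence-frame L,R: [[np.float64(-0.004919851637415061), np.float64(0.11188718972698916)], [np.float64(-0.001669674650768629), np.float64(-0.008068782615479045)]]
scene:
center [ 0.6252 -0.0464] yaw -9.4 L 0.1166 w 20 fence-frame L,R: [[np.float64(-0.0056613301840219045), np.float64(0.11145645199588754)], [np.float64(-0.0020952430855441812), np.float64(-0.008490552907436007)]]
tcp [ 0.4615 -0.2575  0.1824] yaw -10.741599486750983 t 11.6 f [ 0.2009  0.7979 -0.2477]
```

View pics/fin.png

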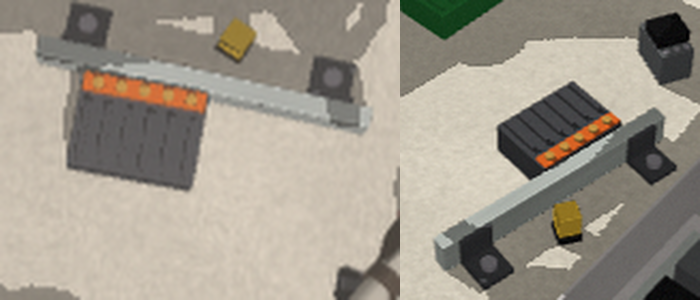

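The orange strip lies against the fence, but a taper of about 1.5° may remain, with a gap on the left. I'll fit the fence edges at subpixel level.

Run:
```python
from h import *
np.set_printoptions(precision=4,suppress=True,linewidth=200)
im=get_image("top"); sc=get_image("scene")
g=np.mean([get_image("top")["frame"].astype(float) for _ in range(1)],0)
# profiles across the fence in world coordinates (rectified at z=.042), s along t, q along n
F=np.array([.6635,-.105]); th=np.radians(-11.1); n=np.array([np.cos(th),np.sin(th)]); t=np.array([-n[1],n[0]])
for name,I in (("top",im),("scene",sc)):
    q=np.arange(-.02,.036,.001); s=np.arange(-.15,.155,.001)
    M=np.array([[proj(I,[*(F+n*a+t*b),.042]) for b in s] for a in q[::-1]],np.float32)
    R=cv2.remap(I["frame"],M,None,cv2.INTER_LINEAR)
    cv2.imwrite(f"pics/r_{name}.png",cv2.resize(R,None,fx=2.6,fy=5)[:,:,::-1])
A,B=[cv2.imread(f"pics/r_{k}.png") for k in("top","scene")]
cv2.imwrite("pics/rect.png",cv2.vconcat([A,B]))
```

```text
(no output)
```

View pics/rect.png

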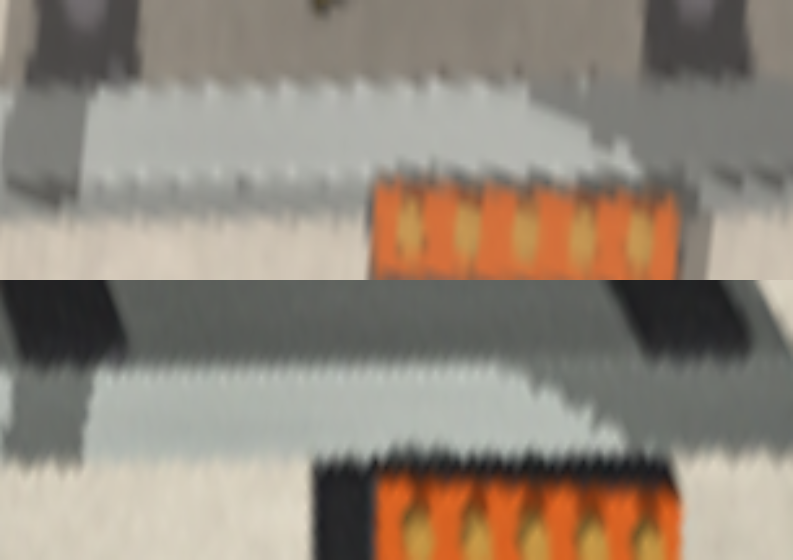

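The rectified views show a residual taper: the right end touches and the left is about 3 mm off. I'll push at the far left of the rear face.

```bash
python3 -m creep '[{"tx":0.01,"ty":0.0333,"tz":0,"ax":0,"ay":0,"az":0,"hand":0},{"tx":0.01,"ty":0.0333,"tz":0,"ax":0,"ay":0,"az":0,"hand":0},{"tx":0.01,"ty":0.0333,"tz":0,"ax":0,"ay":0,"az":0,"hand":0},{"tx":0.01,"ty":0.0333,"tz":0,"ax":0,"ay":0,"az":0,"hand":0},{"tx":0.01,"ty":0.0333,"tz":0,"ax":0,"ay":0,"az":0,"hand":0},{"tx":0.01,"ty":0.0333,"tz":0,"ax":0,"ay":0,"az":0,"hand":0},{"tx":0.01,"ty":0.0333,"tz":0,"ax":0,"ay":0,"az":0,"hand":0},{"tx":0.01,"ty":0.0333,"tz":0,"ax":0,"ay":0,"az":0,"hand":0}]' >/dev/null
python3 -m creep '[{"tx":0,"ty":0,"tz":-0.033,"ax":0,"ay":0,"az":0,"hand":0},{"tx":0,"ty":0,"tz":-0.033,"ax":0,"ay":0,"az":0,"hand":0},{"tx":0,"ty":0,"tz":-0.033,"ax":0,"ay":0,"az":0,"hand":0},{"tx":0,"ty":0,"tz":-0.033,"ax":0,"ay":0,"az":0,"hand":0},{"tx":0,"ty":0,"tz":-0.033,"ax":0,"ay":0,"az":0,"hand":0},{"tx":0.012,"ty":-0.001,"tz":0,"ax":0,"ay":0,"az":0,"hand":0},{"tx":0.01,"ty":-0.001,"tz":0,"ax":0,"ay":0,"az":0,"hand":0}]'
python3 -m creep '[{"tx":0.004,"ty":-0.0008,"tz":0,"ax":0,"ay":0,"az":0,"hand":0},{"tx":0.004,"ty":-0.0008,"tz":0,"ax":0,"ay":0,"az":0,"hand":0},{"tx":0.003,"ty":-0.0006,"tz":0,"ax":0,"ay":0,"az":0,"hand":0}]'
python3 -m creep '[{"tx":0.003,"ty":-0.0006,"tz":0,"ax":0,"ay":0,"az":0,"hand":0}]'
python3 -m creep '[{"tx":0.003,"ty":-0.0006,"tz":0,"ax":0,"ay":0,"az":0,"hand":0}]'
python3 look.py v10.png
```

```text
time_s: 13.1
tool_pos: [0.5608, 0.0102, 0.0142]
eef_rot: [[0.983, -0.182, -0.006], [-0.182, -0.983, 0.001], [-0.007, -0.0, -1.0]]
force: [1.7, 0.6, 1.0]
finger_gap: 0.002
gripper_force: 0.0
time_s: 13.35
tool_pos: [0.5751, 0.0067, 0.0178]
eef_rot: [[0.983, -0.183, 0.001], [-0.183, -0.983, -0.0], [0.001, 0.0, -1.0]]
force: [-0.6, 0.1, -0.2]
finger_gap: 0.001
gripper_force: 0.0
time_s: 13.43
tool_pos: [0.5779, 0.006, 0.0177]
eef_rot: [[0.983, -0.183, 0.0], [-0.183, -0.983, -0.0], [0.0, -0.0, -1.0]]
force: [-0.4, 0.1, -0.0]
finger_gap: 0.003
gripper_force: 0.0
time_s: 13.52
tool_pos: [0.5789, 0.0061, 0.0174]
eef_rot: [[0.983, -0.183, -0.005], [-0.183, -0.983, 0.001], [-0.005, -0.001, -1.0]]
force: [-9.6, 4.9, 7.0]
finger_gap: 0.003
gripper_force: 5.1
center [ 0.6974 -0.06  ] yaw 169.8 L 0.1136 w 17 fence-frame L,R: [[np.float64(-0.01952289759833484), np.float64(-0.009945709081973439)], [np.float64(-0.021307137031948403), np.float64(0.11004101809094256)]]
scene:
center [ 0.6259 -0.0462] yaw -10.2 L 0.1161 w 19 fence-frame L,R: [[np.float64(-0.0041106003718314466), np.float64(0.11116904291547232)], [np.float64(-0.0022870305239884527), np.float64(-0.008817097405495878)]]
tcp [0.5791 0.006  0.0172] yaw -10.547665190177304 t 13.6167 f [-5.3231  1.6791  3.7408]
```

```bash
python3 -m creep '[{"tx":0.002,"ty":-0.0004,"tz":0,"ax":0,"ay":0,"az":0,"hand":0}]'
python3 -m creep '[{"tx":0.002,"ty":-0.0004,"tz":0,"ax":0,"ay":0,"az":0,"hand":0},{"tx":0,"ty":0,"tz":0,"ax":0,"ay":0,"az":0,"hand":0}]'
python3 -m creep '[{"tx":0.002,"ty":-0.0004,"tz":0,"ax":0,"ay":0,"az":0,"hand":0},{"tx":0,"ty":0,"tz":0,"ax":0,"ay":0,"az":0,"hand":0}]'
python3 look.py v11.png
```

```text
time_s: 13.7
tool_pos: [0.5799, 0.0061, 0.017]
eef_rot: [[0.983, -0.183, -0.007], [-0.183, -0.983, 0.002], [-0.007, -0.001, -1.0]]
force: [-10.5, 3.8, 7.1]
finger_gap: 0.002
gripper_force: 5.1
time_s: 13.87
tool_pos: [0.5815, 0.0062, 0.0169]
eef_rot: [[0.983, -0.183, -0.008], [-0.183, -0.983, 0.003], [-0.008, -0.001, -1.0]]
force: [-10.2, 5.0, 8.2]
finger_gap: -0.002
gripper_force: 5.5
time_s: 14.03
tool_pos: [0.5814, 0.006, 0.0164]
eef_rot: [[0.983, -0.183, -0.013], [-0.183, -0.983, 0.003], [-0.013, -0.001, -1.0]]
force: [-16.3, 4.8, 11.5]
finger_gap: -0.001
gripper_force: 8.8
center [ 0.6202 -0.083 ] yaw -11.5 L 0.0415 w 18 fence-frame L,R: [[np.float64(-0.0012924285658440695), np.float64(0.07293520747249803)], [np.float64(-0.0021000795240169456), np.float64(-0.04706207410254255)]]
scene:
center [ 0.6271 -0.0468] yaw -11.6 L 0.1174 w 19 fence-frame L,R: [[np.float64(-0.0014021755330315064), np.float64(0.10973407554906522)], [np.float64(-0.002386438490343432), np.float64(-0.010261889689933398)]]
tcp [0.5814 0.006  0.0164] yaw -10.520267527947844 t 14.1333 f [-15.4648   5.2103  11.8408]
```

The left end closed about 2.5 mm and then stopped hard. I'll retreat and verify.

```bash
python3 -m creep '[{"tx":0.002,"ty":-0.0004,"tz":0,"ax":0,"ay":0,"az":0,"hand":0},{"tx":0,"ty":0,"tz":0,"ax":0,"ay":0,"az":0,"hand":0}]'
python3 -m creep '[{"tx":-0.01,"ty":0.002,"tz":0,"ax":0,"ay":0,"az":0,"hand":0},{"tx":-0.03,"ty":0,"tz":0,"ax":0,"ay":0,"az":0,"hand":0},{"tx":-0.03,"ty":0,"tz":0.025,"ax":0,"ay":0,"az":0,"hand":0},{"tx":-0.025,"ty":0,"tz":0.03,"ax":0,"ay":0,"az":0,"hand":0},{"tx":-0.02,"ty":-0.02,"tz":0.03,"ax":0,"ay":0,"az":0,"hand":0},{"tx":0,"ty":-0.035,"tz":0.02,"ax":0,"ay":0,"az":0,"hand":0},{"tx":0,"ty":-0.035,"tz":0.02,"ax":0,"ay":0,"az":0,"hand":0},{"tx":0,"ty":-0.035,"tz":0.02,"ax":0,"ay":0,"az":0,"hand":0}]' >/dev/null
python3 -m creep '[{"tx":0,"ty":-0.038,"tz":0.01,"ax":0,"ay":0,"az":0,"hand":0},{"tx":0,"ty":-0.038,"tz":0.01,"ax":0,"ay":0,"az":0,"hand":0},{"tx":0,"ty":-0.038,"tz":0,"ax":0,"ay":0,"az":0,"hand":0},{"tx":0,"ty":-0.038,"tz":0,"ax":0,"ay":0,"az":0,"hand":0},{"tx":0,"ty":0,"tz":0,"ax":0,"ay":0,"az":0,"hand":0},{"tx":0,"ty":0,"tz":0,"ax":0,"ay":0,"az":0,"hand":0}]' >/dev/null
python3 look.py v12.png
python3 - <<'E'
from h import *
F=np.array([.6635,-.105]); th=np.radians(-11.1); n=np.array([np.cos(th),np.sin(th)]); t=np.array([-n[1],n[0]]); O=[]
for name in ("top","scene"):
    I=get_image(name); q=np.arange(-.02,.036,.001); s=np.arange(-.15,.155,.001)
    M=np.array([[proj(I,[*(F+n*a+t*b),.042]) for b in s] for a in q[::-1]],np.float32)
    O.append(cv2.resize(cv2.remap(I["frame"],M,None,cv2.INTER_LINEAR),None,fx=2.6,fy=5))
cv2.imwrite("pics/rect2.png",cv2.vconcat(O)[:,:,::-1])
E
```

```text
time_s: 14.3
tool_pos: [0.5813, 0.0059, 0.0161]
eef_rot: [[0.983, -0.182, -0.018], [-0.182, -0.983, 0.004], [-0.018, -0.0, -1.0]]
force: [-22.7, 4.9, 18.0]
finger_gap: 0.005
gripper_force: 12.3
center [ 0.6273 -0.0467] yaw -12.0 L 0.1149 w 18 fence-frame L,R: [[np.float64(-0.0008746542648598206), np.float64(0.1095873958094996)], [np.float64(-0.002670733154460538), np.float64(-0.010399156183360006)]]
scene:
center [ 0.627  -0.0475] yaw -11.4 L 0.1162 w 20 fence-frame L,R: [[np.float64(-0.0015294811695267287), np.float64(0.10914182592807323)], [np.float64(-0.002183532452285257), np.float64(-0.010856389582650063)]]
tcp [ 0.4734 -0.2705  0.1821] yaw -10.55877838651899 t 15.5667 f [-0.0414 -0.0544 -0.8983]
```

View pics/rect2.png

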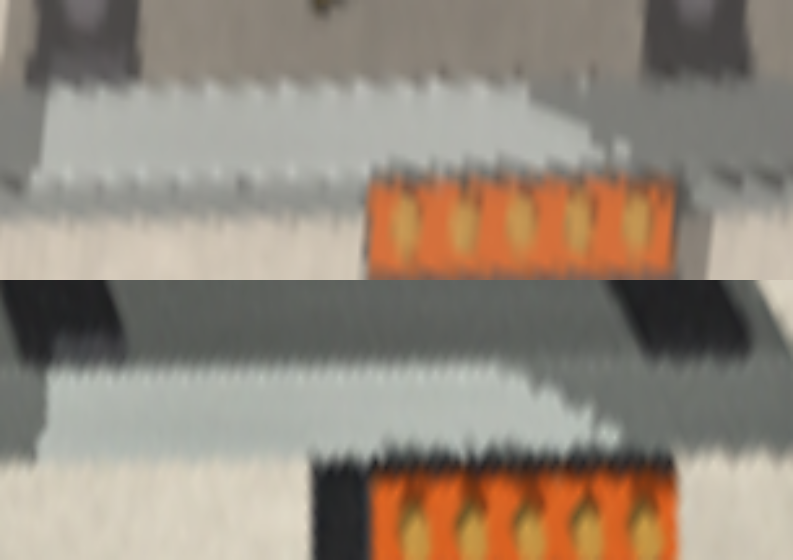

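The strip edge is now parallel to the fence along its whole width (rows about 460–475). The left end is at +109 mm and the right at -10 mm along the fence, so both are within its length. The robot is clear.

```bash
python3 -c "from station import finish_job; print(finish_job())"
```

```text
the job is handed in; nothing more can be done
None
```

I handed the job in with the block's terminal face flush against the fence: both ends measured within about 3 mm of the face and within its length, no other objects touched as far as I could see, and the robot clear; the station returned no verdict.

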